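Index the cell turret, break the hood stay and shut the photometer

ROBOT

A 7-joint arm with a two-finger parallel gripper is mounted at the origin on a cart in front of the work surface, level with it; the furniture and walls round the work are solid. World frame = base frame: x ahead of the robot, y to its left, z up, the work surface at z = 0. Lengths are in m, angles in rad, forces in N, time in s.
With the tool pointing down it reaches from about 0.4 to 0.85 m from the base axis. Payload 6.9 kg.
Tool frame: the origin (TCP) lies at the very end of the fingers, on their centre line; the grasp point (between the pads) lies 19 mm behind it (r.grip_point_offset is the distance from the TCP to the grasp point, in m); z points along the fingers, y is the direction in which the jaws open and shut (so a half turn about z gives the same grasp; the last joint's range is limited). The gripper opens to 85 mm and grips with 20 to 120 N. Pads are 22 mm wide; open, the fingers measure 114 mm over their backs; the gripper's body (76 mm by 85 mm) begins 54 mm behind the grasp point. The pads swing forward as they close: fully open they stand 13 mm farther back than shut.
Start: joints at [1.234, 0.507, -0.238, 1.5, 0.126, 1.149, -0.155], TCP at [0.267, -0.565, 0.231] pointing down, gripper open.
Joint ranges: [-3.08, 3.08], [-0.24, 2.05], [-1.43, 1.35], [0, 2.5], [-1.52, 4.66], [0.17, 1.96], [-2.89, 2.89]. Speed limits (rad/s): [2.39, 2.39, 3.14, 3.14, 3.14, 3.14, 3.14].

INTERFACE

Orientations are given as a rotation vector (axis times angle).
In Python, from workcell import r gives the robot as it stands. Calls block until the motion is done:
- r.move_to(position, orientation): joint-space move of the TCP to a pose.
- r.move_straight(position, v=0.15, orientation=None): straight line of the TCP; orientation=None keeps the orientation; v is the mean speed in m/s.
- r.move_joints(angles): joint-space move.
- r.open_gripper() and r.gripper_close(squeeze=None): open the fingers fully, or close them until they stop; squeeze is the grip in N (None keeps the last).
- r.dwell(seconds).
- r.inverse_kinematics(position, orientation): joint angles nearest the present ones, or None.
- r.grab_frame(name): name is "scene" or "top"; returns a dict with "img" (384x512x3 uint8, blue, green, red), "vfov" (degrees; the focal length in pixels is half the picture's height over the tangent of half this angle, whatever the lens; pixels are square), "cx", "cy" (the principal point, pixels), "k1" (the pictures are not rectified: a ray, as slopes to the right and down, at radius r is drawn at 1 + k1 r^2 times it, then the intrinsics apply), "R" (3x3) and "t" (3): a world point X has camera coordinates R X + t. Camera axes: x right, y down, z forward; pixel columns grow to the right and rows downward; lengths in m; the calibration is good to about 2 mm. A picture is of the moment at which its call begins. There is no depth.
A pose or a line that the arm cannot do raises r.Unreachable and nothing moves.
- r.close_job(): hands the job in, once; it reports no verdict.
Readings, each from a call of its own:
- r.current_clock(): time.
- r.current_joint_pos(): joint angles.
- r.current_joint_vel(): joint speeds.
- r.current_effort(): joint torques, N m.
- r.current_ee_pos(): TCP position.
- r.current_tool_rot(): TCP orientation.
- r.current_ft_force(): force on the tool from outside, world axes, zero at the start.
- r.current_ft_torque(): the same for the moment, N m.
- r.current_grip_width(): opening from 0.0 (shut) to 1.0 (fully open).
Only numpy, scipy, OpenCV 4.12 (cv2) and the standard library are available. Lean on these libraries where they do the work, as an engineer would, in place of code of your own. Each camera call takes 0.05 s, during which the arm holds its last target.

TASK

Get the photometer ready for a reading: lift the sprung plunger, turn the cell turret until the plunger stands straight to the front over the read hole, and let it drop fully home. Only then break the folding stay by pressing its knee down, and lower the hood gently until it is fully shut. Leave everything standing round the instrument where it is.

Things in the scene. Friction and masses are not known exactly. Their poses are not given: they have to be found in the camera images.
- photometer: bench photometer, fixed: a white case, x from -108 to +112, y from -93 to +165 mm of its origin, its flat top (the deck) 85 mm high. Origin on the bench under the hood's middle line; the front faces its own -x, its left is +y, z up. On the deck stand the cell turret and, left of y = 95 mm, a console 8 mm high. The hood, hinged at the back, is propped open by a folding steel stay on the right side.
- beam_head (a point): middle of the top of the fixed beam head behind the turret: a block 30 mm deep, 56 mm wide and 44 mm tall on the deck; this point is (64, 0, 129) mm in the photometer's frame.
- turret_axis (a point): point on the turret's upright axis at deck height: (-8, 0, 85) mm in the photometer's frame. The turret is a disc of 80 mm diameter, its top 12 mm above the deck; a lug carries the sprung plunger 50 mm from the axis. Three square frosted cells, 17 mm wide, to 40 mm above the deck, stand 25 mm from the axis, 90, 180 and 270 degrees round from the plunger.
- turret (a joint): turret angle (rad): 0 when the plunger stands straight to the front of the axis, over the read hole; positive when it stands left of that (1.57: straight to the left). Starts at 1.0 to 1.6, plunger down in the long loading slot of the steel index ring, where it can only swing from about 0.97 to 1.63; solid ring lies between slot and hole. Friction 0.03 N m; stops at -0.42 and 1.98.
- plunger (a joint): lift of the sprung plunger (m): 0 fully home in slot or hole, about 0.0115 when its nose rests on top of the solid ring, 0.016 at its upper stop. A spring pulls it down with 2.5 N when home, 5.4 N at the stop. The nose is round and the hole has about 1.2 mm of play all round, so the pin finds the hole by itself when let go within about 2 mm of it.
- plunger_knob (a point): centre of the top of the plunger's black knob, an upright cylinder 22 mm in diameter and 22 mm tall, open to a grip from above. Its top is 46 mm above the deck when home. Below the knob: 7 mm of thin stem, then the lug (22 mm wide, its top 17 mm above the deck).
- read_hole (a point): centre of the mouth of the read hole in the index ring (8 mm above the deck), straight to the front of the turret axis, 50 mm from it: (-58, 0, 93) mm in the photometer's frame.
- hood_hinge (a point): middle of the hood's hinge line, which runs along the photometer's y axis; it lies at (92, 0, 93) mm in the photometer's frame.
- hood (a joint): how far the hood is lowered from its propped position (rad): 0 propped (82 degrees above level), 1.431 fully shut. The hinge is stiff (0.35 N m of friction), so with the stay broken the hood stays wherever it is left; lowering it takes at most about 4 N at the front edge. While the stay is locked it cannot be lowered.
- hood_front (a point): middle of the front edge of the hood's top outer face. The hood is a grey open-bottomed cover, 176 mm wide, 196 mm from hinge line to this edge, 52 mm tall; the flat top face lies 48 mm above the hinge line when shut (141 mm above the bench). Propped, this edge is the highest part, 294 mm above the bench, and the top face looks to the back: push on it there.
- stay_knee (a joint): folding of the stay at its knee (rad): 0 locked over-centre on its stop, 0.14 straight, larger once broken downwards, about 2.4 folded with the hood shut. Only pressing the knee down past straight frees it; while the knee is pressed down further the hood sinks a little with it. When the hood is shut the knee hangs down beside the case.
- stay_pivot (a point): pivot of the stay's lower end on the right side of the case, (-58, -104, 87) mm in the photometer's frame. The lower link (86 mm) slopes up and back from here to the knee, at 31 degrees when locked; the upper link (100 mm) goes on to the hood's right wall. Both are 13 mm wide flat steel in one upright plane.
- thumb_plate (a point): middle of the upper face of the steel thumb plate on the lower link, 34 mm along the link and 24 mm wide, 21 mm short of the knee pivot. It is the place to press: down about 25 mm with a few newtons breaks the stay. Locked, it is at (-7, -111, 128) mm in the photometer's frame and slopes with the link. Its y axis is the photometer's.
- beaker: bystander, to be left alone: empty 250 ml glass beaker, 73 mm wide, 92 mm tall, beside the photometer's right side; origin at the centre of its underside
- white_bottle: bystander, to be left alone: white plastic bottle, 68 mm wide, 164 mm tall, beside the photometer's right side; origin at the centre of its underside
- brown_bottle: bystander, to be left alone: brown bottle with black cap, 54 mm wide, 129 mm tall, beside the photometer's right side; origin at the centre of its underside
- cup_a: bystander, to be left alone: lidded specimen cup, 64 mm wide, 71 mm tall, to the left of the photometer; origin at the centre of its underside
- cup_b: bystander, to be left alone: lidded specimen cup, 64 mm wide, 71 mm tall, to the left of the photometer; origin at the centre of its underside
- bench_timer: bystander, to be left alone: bench timer lying on the photometer's left rear, 60 x 70 x 22 mm, its underside 85 mm over the bench; origin at the centre of its underside
- slides: bystander, to be left alone: closed slide box 79 x 95 x 33 mm, on the bench to the right; origin at the centre of its underside

How it is judged:
By the outcome, as a careful person would: the job done as asked, in the order asked, and still so for the second after the job is handed in, with the robot touching nothing.
It also fails if it takes over 58 s, if anything falls off the work surface, if the arm or the gripper's body presses on something with over 40 N, if the wrist force passes 120 N, or if a joint passes its speed limit or range.

## Working session

There is one attempt and no reset: what is moved stays moved. The work goes in short steps, each a Python script; the robot and the scene stay as the last script left them, time stands still between calls to the robot, and variables do not carry over. Pictures are saved under pics/ and viewed, and the job is handed in when it is done.

```bash
ls; mkdir -p pics; python3 - <<'E'
from workcell import r
import cv2
for n in("scene","top"):
    f=r.grab_frame(n); cv2.imwrite(f"pics/{n}0.png",f["img"]); print(n,f["vfov"],f["cx"],f["cy"],f["k1"],f["R"],f["t"])
print(r.current_clock(),r.current_ee_pos(),r.current_tool_rot(),r.grip_point_offset)
E
```

```text
pics
scene 52.00668244359063 251.3215145595568 190.5066197090305 -0.08648517269992155 [[ 0.89693104 -0.44214475 -0.004768  ]
 [-0.28608633 -0.57206276 -0.76869942]
 [ 0.33714882  0.69083443 -0.63959242]] [-0.47755963  0.31009935  1.4476232 ]
top 43.51179516974158 254.8657178821322 194.82796516418892 0.054546505645070034 [[ 0.02385129 -0.99953357  0.01907232]
 [-0.98021674 -0.02713138 -0.19605873]
 [ 0.19648474 -0.01401875 -0.98040666]] [0.00170566 0.5822249  1.59762963]
0.1 [ 0.26697314 -0.5646323   0.23053503] [-3.06378401e+00 -6.88056109e-01  5.55884080e-04] 0.0187
```

View pics/scene0.png

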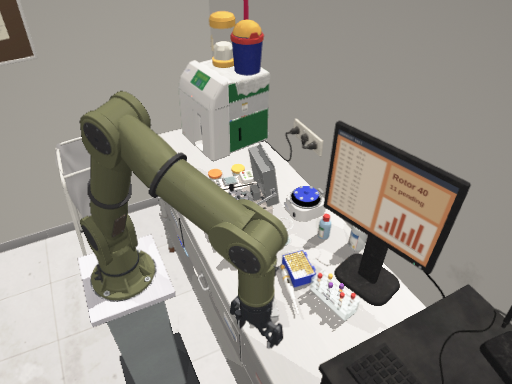

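View pics/top0.png

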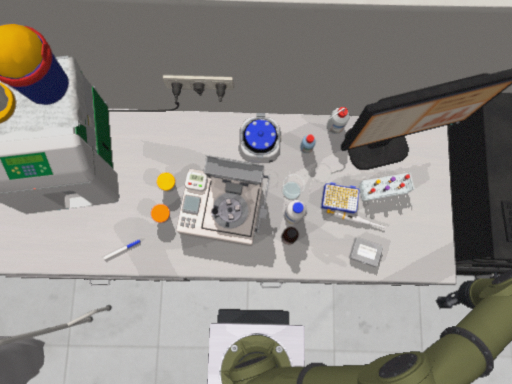

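The top view shows the photometer at about (230,205), with its front towards the robot and a slight yaw. In the scene view the arm hides part of it. I'll zoom in.

```bash
python3 - <<'E'
import cv2
im=cv2.imread("pics/top0.png")[140:255,140:320]
cv2.imwrite("pics/top0z.png",cv2.resize(im,None,fx=4.4,fy=4.4,interpolation=cv2.INTER_CUBIC))
im=cv2.imread("pics/scene0.png")[130:260,180:350]
cv2.imwrite("pics/scene0z.png",cv2.resize(im,None,fx=4.4,fy=4.4,interpolation=cv2.INTER_CUBIC))
E
```

```text
(no output)
```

View pics/top0z.png

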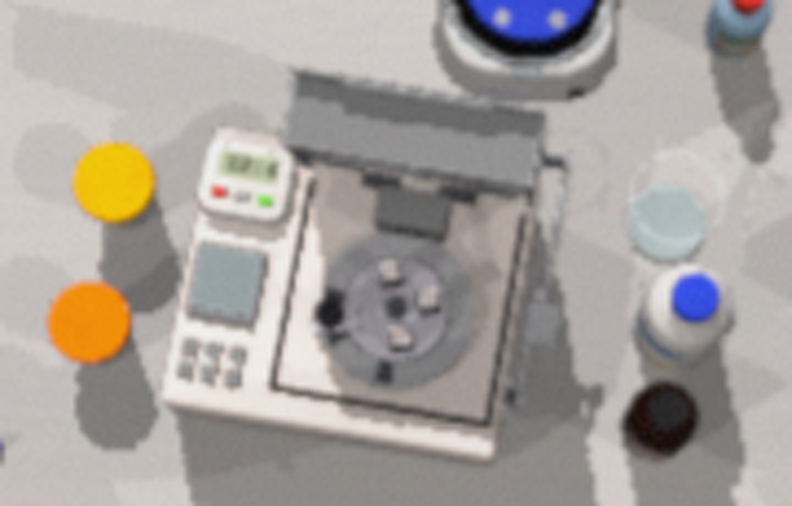

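View pics/scene0z.png

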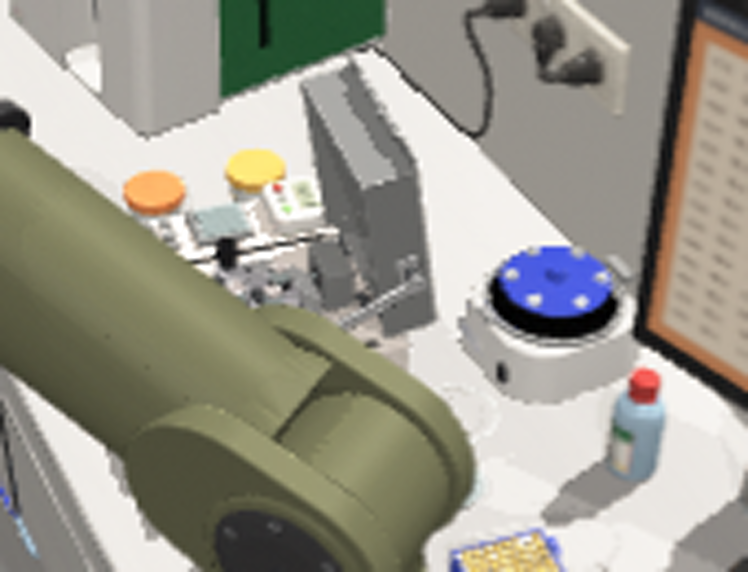

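```bash
cat > h.py <<'E'
import numpy as np, cv2, json
from scipy.optimize import least_squares
from scipy.spatial.transform import Rotation as Rot
def cal(f):
    h=f["img"].shape[0]; fl=h/2/np.tan(np.radians(f["vfov"])/2)
    return dict(K=np.array([[fl,0,f["cx"]],[0,fl,f["cy"]],[0,0,1.]]),k1=f["k1"],R=np.array(f["R"]),t=np.array(f["t"]))
def proj(c,X):
    p,_=cv2.projectPoints(np.atleast_2d(np.asarray(X,float)),cv2.Rodrigues(c["R"])[0],c["t"],c["K"],np.array([c["k1"],0,0,0,0.]))
    return p[:,0]
def world(p,X):  # p=(x,y,yaw) X mm in photometer frame -> m
    X=np.atleast_2d(np.asarray(X,float))/1000; c,s=np.cos(p[2]),np.sin(p[2])
    return np.c_[p[0]+c*X[:,0]-s*X[:,1],p[1]+s*X[:,0]+c*X[:,1],X[:,2]]
def ray(c,uv,z):
    q=cv2.undistortPointsIter(np.array([[uv]],float),c["K"],np.array([c["k1"],0,0,0,0.]),None,None,(3,100,1e-10))[0,0]
    d=c["R"].T@np.array([q[0],q[1],1]); o=-c["R"].T@c["t"]
    return o+d*(z-o[2])/d[2]
def knob(a,lift=0): return [-8-50*np.cos(a),50*np.sin(a),131+lift]
def wire(hood=0):
    L=[]
    D=[(-108,-93,85),(-108,165,85),(112,165,85),(112,-93,85)]
    L.append(D+D[:1]); B=[(x,y,0) for x,y,z in D]; L.append(B+B[:1])
    H=[(49,-28,129),(49,28,129),(79,28,129),(79,-28,129)]; L.append(H+H[:1])
    a=np.linspace(0,2*np.pi,49); L.append([(-8+40*np.cos(t),40*np.sin(t),97) for t in a])
    e=np.radians(82)-hood; 
    def hp(u,w,y): return (92-u*np.cos(e)+w*np.sin(e)*1, y, 93+u*np.sin(e)+w*np.cos(e))
    T=[hp(0,48,-88),hp(0,48,88),hp(196,48,88),hp(196,48,-88)]; L.append(T+T[:1])
    T2=[hp(196,-4,-88),hp(196,-4,88)]; L.append([T[3],T2[0],T2[1],T[2]])
    L.append([(-58,-104,87),(-58+86*np.cos(.541),-104,87+86*np.sin(.541))])
    L.append([(-13+s*12*0-6,y,128) for s,y in((0,-123),(0,-99))])
    return L
def overlay(img,c,p,name,crop,s=4.4,ang=None,hood=0):
    x0,y0,x1,y1=crop; im=cv2.resize(img[y0:y1,x0:x1],None,fx=s,fy=s,interpolation=cv2.INTER_CUBIC)
    LL=wire(hood)
    if ang is not None:
        k=knob(ang); LL.append([(k[0]+11*np.cos(t),k[1]+11*np.sin(t),131) for t in np.linspace(0,6.2832,25)])
    for L in LL:
        q=(proj(c,world(p,L))+.5-[x0,y0])*s
        cv2.polylines(im,[np.int32(q)],False,(0,0,255),1)
    cv2.imwrite(name,im)
E
cat > fit.py <<'E'
from h import *
from workcell import r
f=r.grab_frame("top"); c=cal(f)
Z=lambda u,v:(140+u/4.4-.5,140+v/4.4-.5)
pts=[((163,402),(-108,165,85)),((497,450),(-108,-93,85)),((222,127),(112,165,85)),((397,307),(-8,0,100)),((545,118),(92-196*np.cos(1.431)+48*np.sin(1.431),-88,93+196*np.sin(1.431)+48*np.cos(1.431)))]
fun=lambda p:np.concatenate([proj(c,world(p,X))[0]-Z(*u) for u,X in pts])
s=least_squares(fun,[.6,0,0]); print(s.x,s.fun.reshape(-1,2).round(1))
k=ray(c,Z(330,305),.131); p=s.x
d=(k-world(p,(-8,0,131))[0])[:2]; cc,ss=np.cos(p[2]),np.sin(p[2]); d=np.array([cc*d[0]+ss*d[1],-ss*d[0]+cc*d[1]])
ang=np.arctan2(d[1],-d[0]); print("knob",k,np.hypot(*d),ang)
overlay(f["img"],c,p,"pics/ov1.png",(140,140,320,255),ang=ang)
np.save("p0.npy",np.r_[p,ang])
E
python3 fit.py
```

```text
[ 0.52980588  0.09712074 -0.14516756] [[-0.7  0.2]
 [ 0.1  2.5]
 [-1.1 -0.7]
 [ 0.4  0.1]
 [ 1.1 -2. ]]
knob [0.5171543  0.14817062 0.131     ] 0.050116856248242 1.3309940226460295
```

View pics/ov1.png

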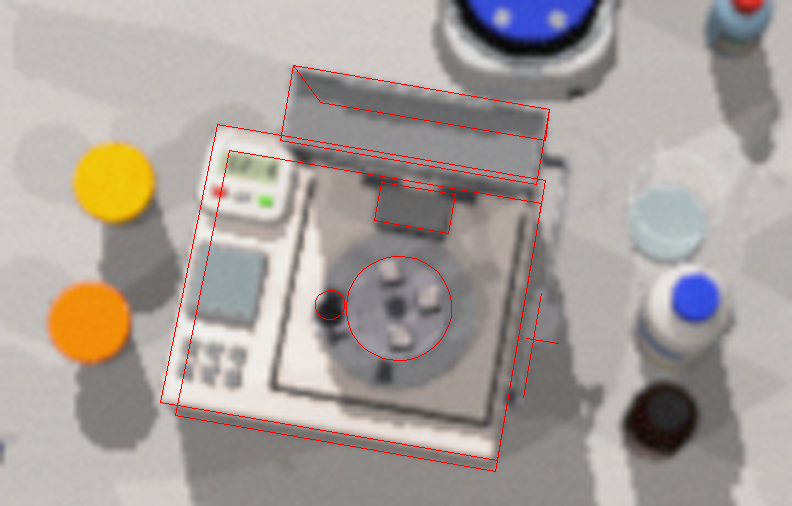

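```bash
cat > a.py <<'E'
from h import *
from workcell import r
def down(yaw):  # tool z down, tool y (jaw) at world angle yaw
    y=np.array([np.cos(yaw),np.sin(yaw),0]); z=np.array([0,0,-1.]); x=np.cross(y,z)
    return Rot.from_matrix(np.c_[x,y,z]).as_rotvec()
E
python3 - <<'E'
from a import *
p=np.load("p0.npy"); a=p[3]; p=p[:3]
print(Rot.from_rotvec(r.current_tool_rot()).as_matrix().round(2))
for nm,X in dict(knob0=knob(a),knob1=knob(0),thumb=(-7,-111,128),hoodb=(125,0,260),hoodf=(-90,0,141)).items():
    w=world(p,X)[0]; print(nm,w)
    for y in np.arange(-np.pi,np.pi,np.pi/6):
        q=r.inverse_kinematics(w,down(y)); print(round(y,2),None if q is None else np.round(q,2).tolist())
print(r.inverse_kinematics([.3,.42,.35],down(1.57)))
E
```

```text
[[ 0.9   0.43 -0.  ]
 [ 0.43 -0.9   0.  ]
 [-0.   -0.   -1.  ]]
knob0 [0.51716535 0.14805428 0.131     ]
-3.14 [0.39, 0.75, -1.23, 1.86, 0.79, 1.13, 2.0]
-2.62 [-0.9, 0.66, 0.95, 1.88, -0.66, 0.96, -2.26]
-2.09 [-0.08, 0.49, -0.36, 1.87, 0.23, 0.82, -2.65]
-1.57 [0.02, 0.51, -0.51, 1.87, 0.33, 0.85, -2.23]
-1.05 [0.11, 0.54, -0.66, 1.87, 0.42, 0.88, -1.8]
-0.52 [0.15, 0.56, -0.73, 1.86, 0.47, 0.9, -1.33]
-0.0 [0.18, 0.57, -0.79, 1.86, 0.5, 0.92, -0.84]
0.52 [0.22, 0.59, -0.86, 1.86, 0.55, 0.94, -0.37]
1.05 [0.26, 0.62, -0.93, 1.86, 0.6, 0.97, 0.11]
1.57 [0.29, 0.64, -0.99, 1.86, 0.63, 0.99, 0.6]
2.09 [0.39, 0.75, -1.23, 1.86, 0.79, 1.13, 0.96]
2.62 [0.39, 0.75, -1.23, 1.86, 0.79, 1.13, 1.48]
knob1 [0.47241594 0.10551092 0.131     ]
-3.14 [0.49, 0.67, -1.23, 2.0, 0.75, 1.03, 2.05]
-2.62 [-0.88, 0.58, 0.95, 2.01, -0.62, 0.87, -2.2]
-2.09 [-0.0, 0.42, -0.38, 2.0, 0.22, 0.76, -2.6]
-1.57 [0.1, 0.44, -0.53, 2.0, 0.31, 0.78, -2.18]
-1.05 [0.17, 0.46, -0.64, 2.0, 0.38, 0.8, -1.73]
-0.52 [0.23, 0.48, -0.72, 2.0, 0.43, 0.82, -1.26]
-0.0 [0.26, 0.49, -0.78, 2.0, 0.47, 0.83, -0.78]
0.52 [0.31, 
[... 1527 characters left out ...]
11013999 0.141     ]
-3.14 [0.5, 0.6, -1.22, 2.05, 0.69, 0.99, 2.05]
-2.62 [-0.94, 0.51, 0.95, 2.07, -0.57, 0.84, -2.27]
-2.09 [0.04, 0.38, -0.46, 2.06, 0.24, 0.76, -2.66]
-1.57 [0.13, 0.39, -0.58, 2.06, 0.31, 0.77, -2.22]
-1.05 [0.22, 0.42, -0.73, 2.06, 0.39, 0.8, -1.78]
-0.52 [0.28, 0.44, -0.82, 2.06, 0.44, 0.82, -1.32]
-0.0 [0.33, 0.46, -0.89, 2.06, 0.48, 0.84, -0.85]
0.52 [0.38, 0.49, -0.98, 2.05, 0.54, 0.87, -0.38]
1.05 [0.42, 0.52, -1.06, 2.05, 0.58, 0.9, 0.08]
1.57 [0.45, 0.54, -1.11, 2.05, 0.62, 0.93, 0.57]
2.09 [0.5, 0.6, -1.22, 2.05, 0.69, 0.99, 1.0]
2.62 [0.5, 0.6, -1.22, 2.05, 0.69, 0.99, 1.53]
[-0.21235954  0.43939815 -1.22391092  1.55665574  0.41542403  1.43860135
  0.1087984 ]
```

```bash
python3 - <<'E'
from a import *
q=r.current_ee_pos(); 
r.move_straight([q[0],q[1],.36],v=.3)
r.move_to([.30,.42,.38],down(.1))
print(r.current_clock(),r.current_ee_pos())
for n in("scene","top"):
    f=r.grab_frame(n); cv2.imwrite(f"pics/{n}1.png",f["img"]); np.save(f"{n}_cal.npy",cal(f))
cr=dict(scene=(195,120,345,235),top=(130,140,310,255))
p=np.load("p0.npy")
for n in cr: 
    x0,y0,x1,y1=cr[n]; im=cv2.imread(f"pics/{n}1.png")
    cv2.imwrite(f"pics/{n}1z.png",cv2.resize(im[y0:y1,x0:x1],None,fx=4.4,fy=4.4,interpolation=cv2.INTER_CUBIC))
    overlay(im,np.load(f"{n}_cal.npy",allow_pickle=True).item(),p[:3],f"pics/{n}1o.png",cr[n],ang=p[3])
E
```

```text
4.1583 [0.30078073 0.41956989 0.37983319]
```

View pics/scene1z.png

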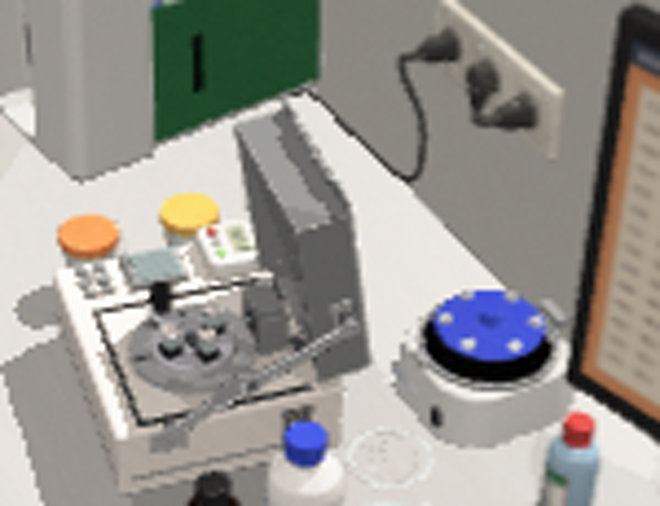

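View pics/scene1o.png

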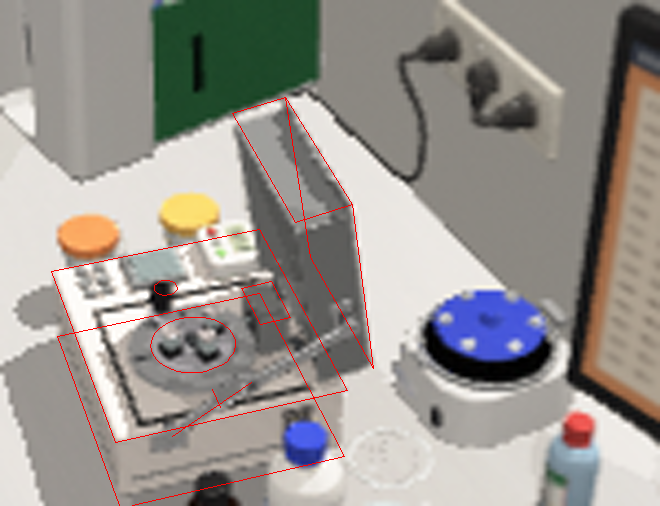

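View pics/top1z.png

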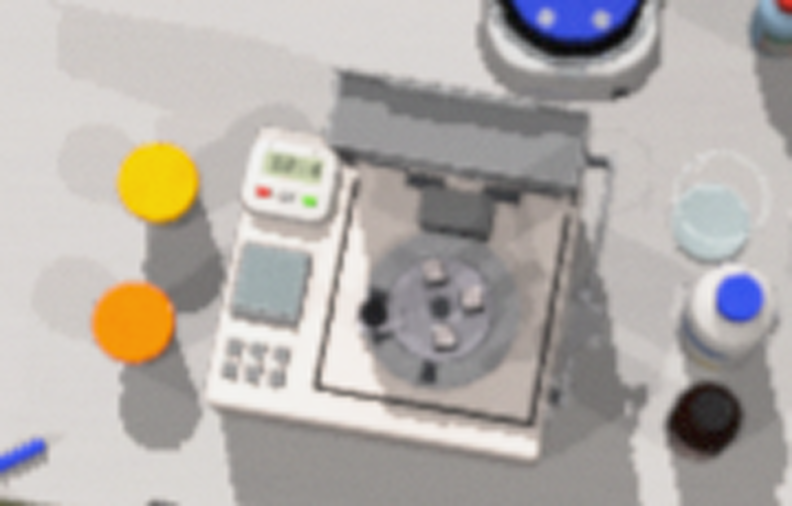

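```bash
python3 - <<'E'
import cv2
def z(n,box,s,o):
    x0,y0,x1,y1=box; im=cv2.imread(n)[y0:y1,x0:x1]; im=cv2.resize(im,None,fx=s,fy=s,interpolation=cv2.INTER_LANCZOS4)
    for i in range(x0,x1,10):cv2.line(im,((i-x0)*s,0),((i-x0)*s,6),(0,0,255),1);cv2.putText(im,str(i),((i-x0)*s,16),0,.35,(0,0,255))
    for i in range(y0,y1,10):cv2.line(im,(0,(i-y0)*s),(6,(i-y0)*s),(0,0,255),1);cv2.putText(im,str(i),(8,(i-y0)*s+4),0,.35,(0,0,255))
    cv2.imwrite(o,im)
z("pics/scene1.png",(205,135,285,235),6,"pics/s1a.png")
z("pics/top1.png",(170,150,270,250),6,"pics/t1a.png")
E
```

```text
(no output)
```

View pics/s1a.png

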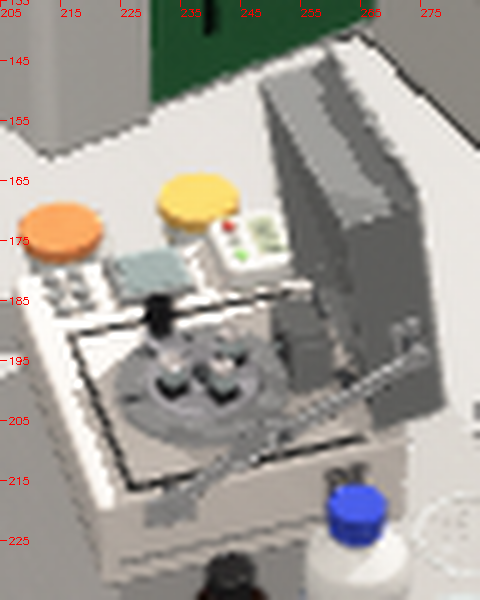

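View pics/t1a.png

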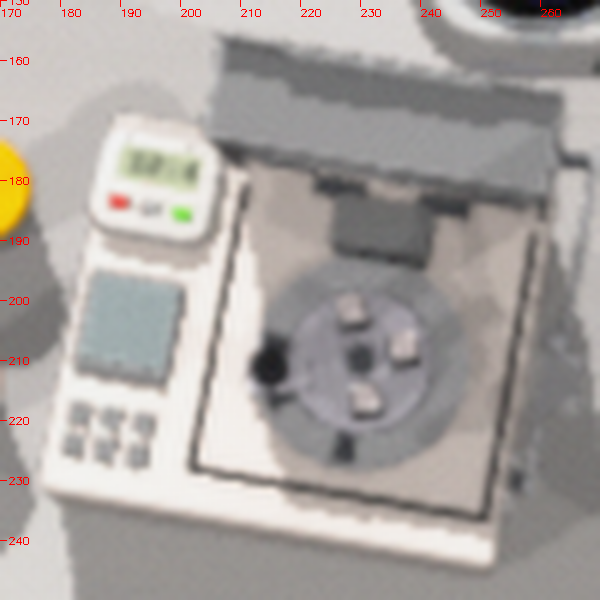

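```bash
cat > fit2.py <<'E'
from h import *
cs={n:np.load(f"{n}_cal.npy",allow_pickle=True).item() for n in("scene","top")}
e=1.431
hp=lambda u,w,y:(92-u*np.cos(e)+w*np.sin(e),y,93+u*np.sin(e)+w*np.cos(e))
S=[((18,287),(-108,165,85)),((100,505),(-108,-93,85)),((415,190),hp(196,48,-88)),((328,52),hp(196,48,88)),((260,85),hp(196,-4,88)),((340,225),hp(196,-4,-88))]
T=[((42,488),(-108,165,85)),((492,555),(-108,-93,85)),((220,37),hp(196,48,88)),((562,97),hp(196,48,-88)),((361,358),(-8,0,100)),((345,447),(-58,0,93)),((332,250),(49,28,129)),((427,268),(49,-28,129))]
pts=[("scene",(205+u/6-.5,135+v/6-.5),X) for (u,v),X in S]+[("top",(170+u/6-.5,150+v/6-.5),X) for (u,v),X in T]
fun=lambda p:np.concatenate([proj(cs[n],world(p,X))[0]-u for n,u,X in pts])
s=least_squares(fun,[.53,.097,-.145],loss="soft_l1"); print(s.x); print(fun(s.x).reshape(-1,2).round(1))
p=s.x
for sub in("scene","top"):
    g=lambda p:np.concatenate([proj(cs[n],world(p,X))[0]-u for n,u,X in pts if n==sub]); print(sub,least_squares(g,p,loss="soft_l1").x)
kp=[("scene",(205+160/6-.5,135+298/6-.5)),("top",(170+269/6-.5,150+358/6-.5))]
for n,u in kp:
    k=ray(cs[n],u,.131); d=(k-world(p,(-8,0,131))[0])[:2]; c,q=np.cos(p[2]),np.sin(p[2]); d=np.array([c*d[0]+q*d[1],-q*d[0]+c*d[1]])
    print(n,k,np.hypot(*d),np.arctan2(d[1],-d[0]))
a=np.arctan2(d[1],-d[0]); np.save("p1.npy",np.r_[p,a])
overlay(cv2.imread("pics/scene1.png"),cs["scene"],p,"pics/so.png",(205,135,285,235),s=6,ang=a)
overlay(cv2.imread("pics/top1.png"),cs["top"],p,"pics/to.png",(170,150,270,250),s=6,ang=a)
E
python3 fit2.py
```

```text
[ 0.52836239  0.09774119 -0.1542767 ]
[[-1.4 -1.3]
 [-1.   1.2]
 [ 0.5 -0.1]
 [ 0.2 -1.5]
 [-0.6 -3.4]
 [-0.1 -1.8]
 [-1.   0.1]
 [ 0.5  2.9]
 [ 0.2 -1. ]
 [ 1.3 -0.6]
 [ 0.3  0.6]
 [ 0.2  0.8]
 [-0.3 -1.2]
 [ 0.6 -1.1]]
scene [ 0.52644931  0.09074175 -0.16175069]
top [ 0.52795623  0.09852953 -0.15070376]
scene [0.51543517 0.15458948 0.131     ] 0.05584526315615679 1.3264665798572988
top [0.5159893  0.14866569 0.131     ] 0.049895637621358485 1.3268505047020502
```

View pics/so.png

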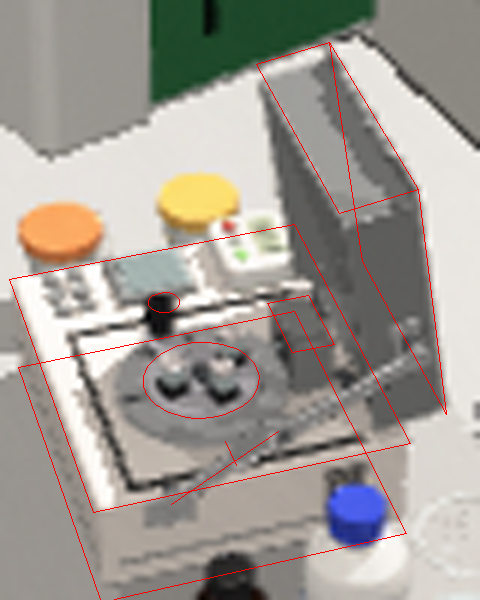

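View pics/to.png

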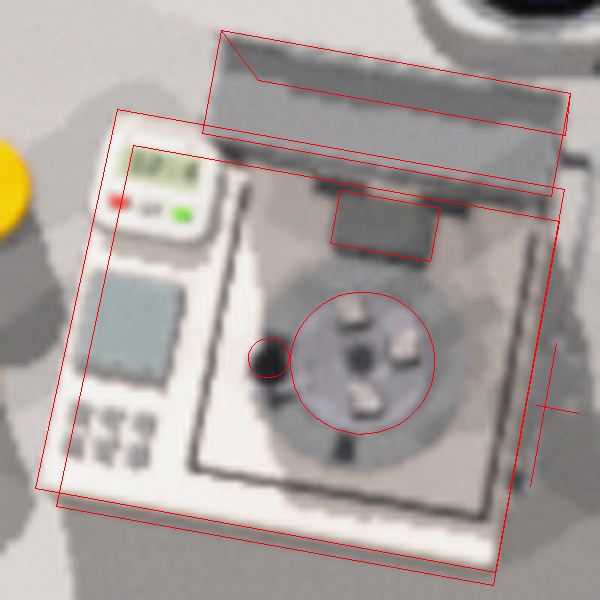

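```bash
cat >> fit2.py <<'E'
print("---scale/shift free")
def g(q,sub):
    c=dict(cs[sub]); K=c["K"].copy(); K[0,0]*=q[3]; K[1,1]*=q[3]; c["K"]=K
    return np.concatenate([proj(c,world(q[:3],X))[0]-u for n,u,X in pts if n==sub])
for sub in("scene","top"):
    s=least_squares(g,np.r_[p,1],args=(sub,),loss="soft_l1"); print(sub,s.x,g(s.x,sub).reshape(-1,2).round(1).tolist())
E
python3 fit2.py | sed -n '/---/,$p'
```

```text
---scale/shift free
scene [ 0.52795421  0.09497069 -0.14943676  0.96316783] [[0.2, -0.5], [0.5, 0.6], [-0.0, 1.1], [-0.1, 0.6], [-0.4, -1.4], [-0.2, -0.7]]
top [ 0.52791328  0.10083656 -0.1453501   0.97296766] [[0.4, -0.3], [0.0, 1.4], [0.1, 0.4], [-0.2, 0.0], [0.1, 0.3], [0.2, 0.1], [-0.5, -0.9], [-0.1, -1.1]]
```

```bash
python3 - <<'E'
from a import *
cs={n:np.load(f"{n}_cal.npy",allow_pickle=True).item() for n in("scene","top")}
e=r.current_ee_pos(); M=Rot.from_rotvec(r.current_tool_rot()).as_matrix(); print(e,r.current_grip_width())
out=[]
for n in cs:
    im=cv2.imread(f"pics/{n}1.png"); q=proj(cs[n],[e])[0]; print(n,q)
    x0,y0=(q-[35,35]).astype(int); x0=max(x0,0);y0=max(y0,0)
    z=cv2.resize(im[y0:y0+70,x0:x0+70],(560,560),interpolation=cv2.INTER_CUBIC)
    for P,c in [(e,(0,0,255))]+[(e+M@np.array([sx*.011,s*.0425,-.013]),(0,255,0)) for s in(-1,1) for sx in (-1,1)]+[(e+M@np.array([0,s*.057,-.013]),(255,0,0)) for s in(-1,1)]:
        u=(proj(cs[n],[P])[0]+.5-[x0,y0])*8; cv2.drawMarker(z,tuple(np.int32(u).tolist()),c,0,12,1)
    out.append(cv2.resize(z,(390,390)))
cv2.imwrite("pics/grip.png",np.hstack(out))
E
```

```text
[0.30055068 0.41972615 0.37991402] 0.9989176853650787
scene [154.64202245 115.1848893 ]
top [102.00842705 271.27241019]
```

View pics/grip.png

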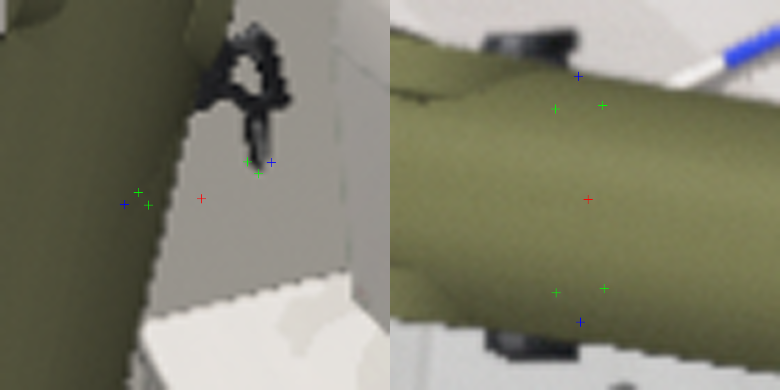

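```bash
cat > m.py <<'E'
from h import *
c=np.load("top_cal.npy",allow_pickle=True).item(); im=cv2.imread("pics/top1.png"); g=cv2.cvtColor(im,cv2.COLOR_BGR2GRAY).astype(float)
def dark(p0,p1,w=3,n=25):  # subpixel dark line between 6x-zoom pts; returns line points in px centre coords
    P=[np.array([170+u/6-.5,150+v/6-.5]) for u,v in(p0,p1)]; d=P[1]-P[0]; nn=np.array([-d[1],d[0]])/np.hypot(*d); out=[]
    for t in np.linspace(.08,.92,n):
        o=np.linspace(-w,w,25); q=np.float32(P[0]+t*d+o[:,None]*nn); v=cv2.remap(g.astype(np.float32),q[:,0],q[:,1],cv2.INTER_LINEAR).ravel()
        wt=np.clip(np.median(v)-v-10,0,None)
        if wt.sum()>20: out.append(P[0]+t*d+(wt*o).sum()/wt.sum()*nn)
    return np.array(out)
for nm,a,b in(("front",(195,469),(487,518)),("left",(191,465),(246,190)),("right",(488,515),(534,240))):
    L=dark(a,b); W=np.array([ray(c,u,.085)[:2] for u in L]); vx,vy,x0,y0=cv2.fitLine(np.float32(W),cv2.DIST_HUBER,0,.001,.001).ravel()
    ang=np.arctan2(vy,vx); yaw=(ang+ (np.pi/2 if nm=="front" else 0)+np.pi/2)%np.pi-np.pi/2
    print(nm,len(L),"yaw",yaw,"ends",W[0],W[-1])
for u,v,z in((361,358,.100),(363,363,.093),(345,447,.093)):
    print(ray(c,(170+u/6-.5,150+v/6-.5),z))
h=[ray(c,(170+u/6-.5,150+v/6-.5),.129) for u,v in((332,250),(427,268),(437,210),(341,194))]; print("beam",np.mean(h,0),[np.linalg.norm(h[i]-h[i-1]) for i in range(4)])
# ring circle: Hough on dark hub etc
E
python3 m.py
```

```text
front 25 yaw -0.14343798 ends [0.45790953 0.17732375] [0.4382422  0.04082335]
left 25 yaw -0.14452541 ends [0.47481083 0.19096258] [0.60677801 0.1705716 ]
right 25 yaw -0.15669441 ends [0.45133892 0.02701644] [0.58239639 0.0061432 ]
[0.52254295 0.09995465 0.1       ]
[0.52092999 0.09901209 0.093     ]
[0.47359035 0.10734573 0.093     ]
beam [0.58899109 0.08852544 0.129     ] [np.float64(0.031827977157404694), np.float64(0.05303910720864723), np.float64(0.033005821677803165), np.float64(0.05358657080891538)]
```

```bash
python3 - <<'E'
import cv2
im=cv2.imread("pics/top1.png")[180:232,205:255]
cv2.imwrite("pics/t1c.png",cv2.resize(im,None,fx=12,fy=11.5,interpolation=cv2.INTER_CUBIC)[:598])
im=cv2.imread("pics/scene1.png")[178:218,215:265]
cv2.imwrite("pics/s1c.png",cv2.resize(im,None,fx=14,fy=14,interpolation=cv2.INTER_CUBIC))
E
```

```text
(no output)
```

View pics/t1c.png

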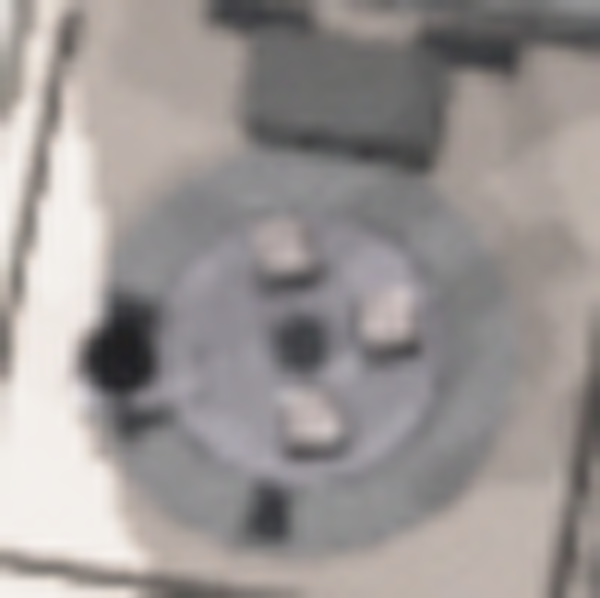

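View pics/s1c.png

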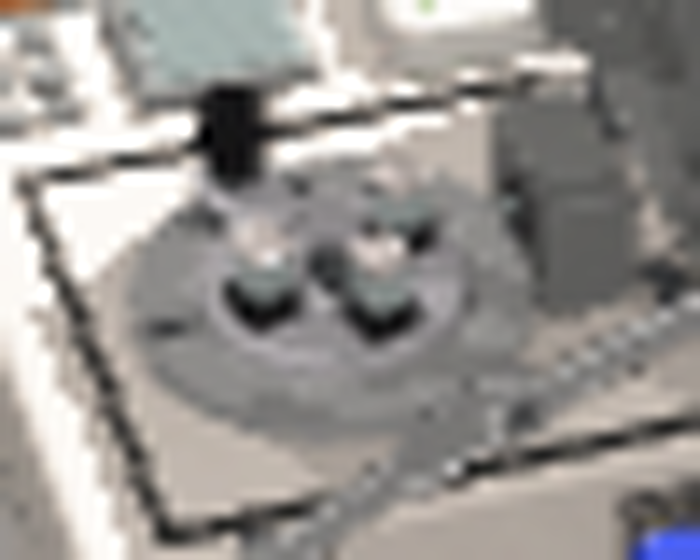

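```bash
python3 - <<'E'
from h import *
c=np.load("top_cal.npy",allow_pickle=True).item(); s=np.load("scene_cal.npy",allow_pickle=True).item()
for n,u,v,z in(("disc",303,345,.097),("ring",311,352,.093),("hub",300,343,.099),("cellA",281,243,.125),("cellB",309,413,.125),("cellOpp",390,313,.125),("hole",268,512,.093),("knob",121,350,.131)):
    print(n,ray(c,(205+u/12-.5,180+v/11.5-.5),z))
for n,u,v,z in (("ring",330,300,.093),("cellB",260,238,.125),("cellOpp",378,245,.125),("hole",170,327,.093),("knobtop",232,95,.131),("cellA",397,180,.125)):
    print("S",n,ray(s,(215+u/14-.5,178+v/14-.5),z))
E
```

```text
disc [0.52192951 0.09975274 0.097     ]
ring [0.52059964 0.09760975 0.093     ]
hub [0.52215861 0.10052816 0.099     ]
cellA [0.54659835 0.10571898 0.125     ]
cellB [0.49772474 0.09639295 0.125     ]
cellOpp [0.5271212  0.07527422 0.125     ]
hole [0.47350327 0.10789561 0.093     ]
knob [0.51347644 0.14775031 0.131     ]
S ring [0.51929158 0.09643899 0.093     ]
S cellB [0.49791082 0.09667882 0.125     ]
S cellOpp [0.52728583 0.07848696 0.125     ]
S hole [0.47207218 0.10648468 0.093     ]
S knobtop [0.5147565  0.15404253 0.131     ]
S cellA [0.54483565 0.10271255 0.125     ]
```

```bash
python3 - <<'E'
from a import *
P=np.array([.5297,.0986,-.148]); np.save("P.npy",P)
A0=1.24; k=world(P,knob(A0))[0]; print(k)
o=down(P[2]+np.pi/2-A0)
print(r.current_tool_rot(),o)
r.move_to([k[0],k[1],.26],o)
f0=r.current_ft_force(); print(r.current_clock(),r.current_ee_pos(),f0)
r.move_straight([k[0],k[1],.150],v=.2)
f=r.grab_frame("scene"); cv2.imwrite("pics/s2.png",cv2.resize(f["img"][110:220,190:300],None,fx=5.4,fy=5.4,interpolation=cv2.INTER_CUBIC))
f=r.grab_frame("top"); cv2.imwrite("pics/t2.png",cv2.resize(f["img"][150:250,170:270],None,fx=5.4,fy=5.4,interpolation=cv2.INTER_CUBIC))
E
```

```text
[0.51269846 0.14894664 0.131     ]
[ 2.10889348e+00  2.32849192e+00 -1.74720170e-04] [2.00941627 2.41492249 0.        ]
5.625 [0.51224723 0.1506215  0.26070973] [-0.26759746  0.14335527  0.17810042]
```

View pics/s2.png

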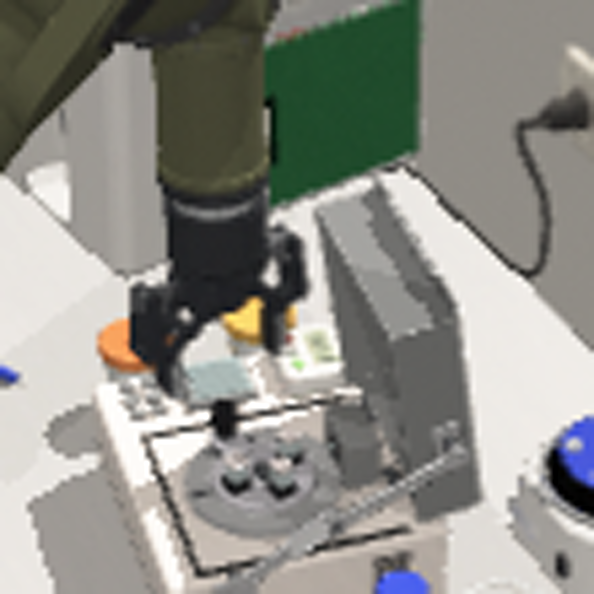

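View pics/t2.png

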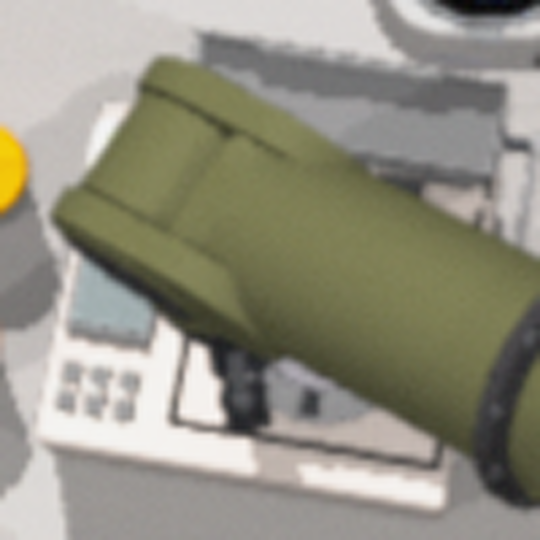

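```bash
python3 - <<'E'
from a import *
P=np.load("P.npy"); A0=1.24; k=world(P,knob(A0))[0]
print(r.current_ee_pos(),r.current_ft_force())
r.move_straight([k[0],k[1],.1075],v=.1); r.dwell(.2)
print(r.current_ee_pos(),r.current_ft_force())
r.gripper_close(40); r.dwell(.2)
print(r.current_ee_pos(),r.current_ft_force(),r.current_ft_torque(),r.current_grip_width())
f=r.grab_frame("scene"); cv2.imwrite("pics/s3.png",cv2.resize(f["img"][110:220,190:300],None,fx=5.4,fy=5.4,interpolation=cv2.INTER_CUBIC))
print(r.current_clock())
E
```

```text
[0.51334814 0.14994994 0.15153522] [ 0.98773733  0.07979131 -0.37024536]
[0.51302561 0.14916421 0.10806863] [-0.27437537  0.86154024  0.59840184]
[0.51286869 0.14901923 0.10768749] [0.10017156 0.52834265 3.06706051] [-0.07036702 -0.06356831  0.00496555] 0.24165658531433543
8.05
```

View pics/s3.png

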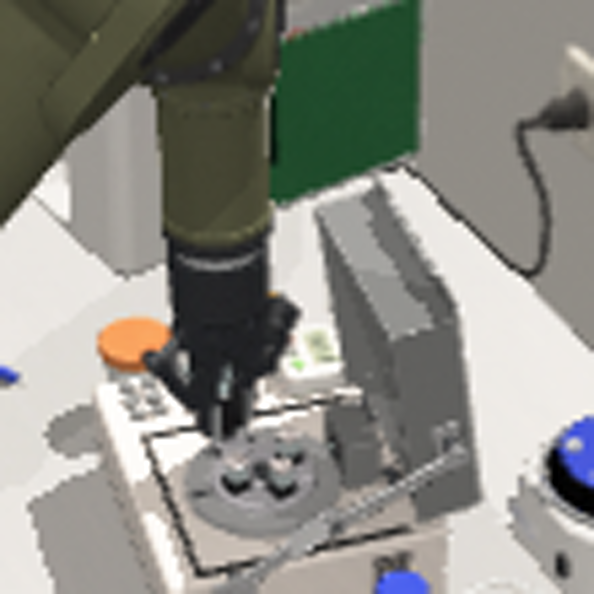

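```bash
python3 - <<'E'
from a import *
P=np.load("P.npy"); k=r.current_ee_pos(); z0=k[2]
for dz in(.004,.009,.0135):
    r.move_straight([k[0],k[1],.1077+dz],v=.03); r.dwell(.1); print(dz,r.current_ee_pos(),r.current_ft_force(),r.current_grip_width())
print(r.current_clock())
E
```

```text
0.004 [0.51278335 0.14892211 0.11141599] [ 1.17417123  0.12829138 -3.78378238] 0.24584472151280862
0.009 [0.51277875 0.14896119 0.11665488] [ 0.94251934  0.87732979 -4.5189704 ] 0.23992923321083817
0.0135 [0.5128119  0.14893846 0.1211343 ] [ 0.87773988  0.33526252 -4.856727  ] 0.24031704047286973
9.2583
```

```bash
python3 - <<'E'
from a import *
P=np.load("P.npy"); z=.1213
for a in np.linspace(1.24,0.12,9)[1:]:
    w=world(P,knob(a))[0]
    r.move_straight([w[0],w[1],z],v=.04,orientation=down(P[2]+np.pi/2-a)); r.dwell(.08)
    F=r.current_ft_force(); e=r.current_ee_pos(); th=P[2]+np.pi-a; rad=np.array([np.cos(th),np.sin(th)]); tan=np.array([-rad[1],rad[0]])
    print(round(a,2),"Fr %.2f Ft %.2f Fz %.2f"%(F[:2]@rad,F[:2]@tan,F[2]),"err mm",((e-[w[0],w[1],z])*1000).round(2),"tz %.3f w %.3f"%(r.current_ft_torque()[2],r.current_grip_width()))
    if abs(F[:2]@rad)>12: break
print(r.current_clock())
E
```

```text
1.1 Fr 0.00 Ft -1.04 Fz -4.99 err mm [ 0.2  -0.02 -0.03] tz 0.042 w 0.242
0.96 Fr -1.19 Ft -1.75 Fz -5.36 err mm [0.37 0.   0.05] tz 0.137 w 0.240
0.82 Fr -2.14 Ft -1.53 Fz -4.83 err mm [0.47 0.01 0.09] tz 0.137 w 0.241
0.68 Fr -4.10 Ft -2.45 Fz -4.72 err mm [0.54 0.07 0.11] tz 0.161 w 0.237
0.54 Fr -5.43 Ft -2.36 Fz -5.73 err mm [0.68 0.15 0.14] tz 0.190 w 0.242
0.4 Fr -4.82 Ft -3.30 Fz -4.95 err mm [0.85 0.24 0.2 ] tz 0.177 w 0.239
0.26 Fr -6.37 Ft -3.66 Fz -5.56 err mm [1.02 0.42 0.31] tz 0.183 w 0.242
0.12 Fr -5.77 Ft -0.91 Fz -4.33 err mm [1.16 0.6  0.39] tz 0.145 w 0.244
12.5333
```

```bash
python3 - <<'E'
from a import *
P=np.load("P.npy"); z=.1213
w=world(P,np.array(knob(0))+[1.0,.7,0])[0]; o=down(P[2]+np.pi/2)
r.move_straight([w[0],w[1],z],v=.03,orientation=o); r.dwell(.15)
def log(t): print(t,r.current_ee_pos().round(4),w[:2].round(4),r.current_ft_force().round(2),round(r.current_ft_torque()[2],3))
log("at")
for dz in(.0015,.003,.0045,.006):
    r.move_straight([w[0],w[1],z-dz],v=.03); r.dwell(.1); log(dz)
    if r.current_ft_force()[2]>3: break
print(r.current_clock())
E
```

```text
at [0.4737 0.1081 0.1214] [0.4734 0.1077] [ 5.04  0.45 -5.58] 0.028
0.0015 [0.4737 0.1081 0.1198] [0.4734 0.1077] [ 4.4   0.78 -4.97] 0.065
0.003 [0.4737 0.108  0.1183] [0.4734 0.1077] [ 5.3   0.87 -4.46] 0.045
0.0045 [0.4737 0.108  0.1167] [0.4734 0.1077] [ 5.3   0.9  -3.76] 0.081
0.006 [0.4737 0.108  0.1152] [0.4734 0.1077] [ 4.44  0.81 -4.62] 0.014
14.4083
```

```bash
python3 - <<'E'
from a import *
P=np.load("P.npy")
w=world(P,np.array(knob(0))+[1.5,.7,0])[0]
def log(t): print(t,r.current_ee_pos().round(4),r.current_ft_force().round(2),round(r.current_ft_torque()[2],3))
for z in(.1125,.1095):
    r.move_straight([w[0],w[1],z],v=.03); r.dwell(.1); log(z)
r.open_gripper(); r.dwell(.2); log("open")
e=r.current_ee_pos(); r.move_straight([e[0],e[1],.20],v=.2)
f=r.grab_frame("scene"); cv2.imwrite("pics/s4.png",cv2.resize(f["img"][140:240,195:295],None,fx=5.9,fy=5.9,interpolation=cv2.INTER_CUBIC))
print(r.current_clock())
E
```

```text
0.1125 [0.4737 0.1079 0.1125] [ 3.57  2.69 -3.69] 0.12
0.1095 [0.4737 0.1078 0.1095] [ 2.59  2.43 -3.32] 0.113
open [0.4739 0.1076 0.1095] [ 0.7  -0.78  0.35] -0.038
16.6
```

View pics/s4.png

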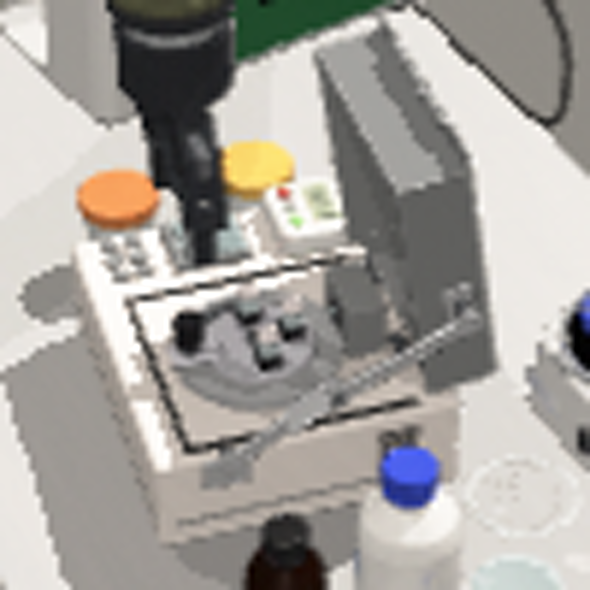

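```bash
python3 - <<'E'
from a import *
r.gripper_close(20)
x,y=.4737,.1076
f0=r.current_ft_force()
r.move_straight([x,y,.136],v=.15); r.dwell(.1)
for z in np.arange(.134,.1275,-.001):
    r.move_straight([x,y,z],v=.02); F=r.current_ft_force()-f0; print(round(z,4),r.current_ee_pos()[2].round(4),F.round(1))
    if F[2]>5: break
r.move_straight([x,y,.2],v=.2); print(r.current_clock(),r.current_grip_width())
E
```

```text
0.134 0.1343 [-0.5 -1.6  0.4]
0.133 0.133 [ 0.2 -1.3  0.4]
0.132 0.1319 [0.9 0.2 0.9]
0.131 0.1311 [ 0.4 -0.4  1.5]
0.13 0.1309 [-2.4 -0.6 11.7]
19.7917 -0.003372103860770601
```

```bash
python3 - <<'E'
from h import *
P=np.load("P.npy"); c=np.load("top_cal.npy",allow_pickle=True).item()
def loc(w): d=w[:2]-P[:2]; C,S=np.cos(P[2]),np.sin(P[2]); return (np.array([C*d[0]+S*d[1],-S*d[0]+C*d[1]])*1000).round(1)
for n,u,v,z in(("white",738,297,.164),("brown",718,405,.129),("beaker_bottom",711,222,.005),("beaker rim",722,197,.092),("timer",288,175,.107),("centrif",577,10,.1)):
    w=ray(c,(130+u/4.4-.5,140+v/4.4-.5),z); print(n,w.round(3),loc(w))
E
```

```text
white [ 0.525 -0.118  0.164] [  27.  -215.4]
brown [ 0.45  -0.108  0.129] [ -48.7 -215.9]
beaker_bottom [ 0.614 -0.113  0.005] [ 114.3 -196.6]
beaker rim [ 0.615 -0.113  0.092] [ 115.7 -196.7]
timer [0.62  0.219 0.107] [ 71.2 132.5]
centrif [0.759 0.002 0.1  ] [241.3 -61.7]
```

```bash
cat >> a.py <<'E'
def ori(P,y,z):  # tool y, z given in photometer frame
    y=np.array(y,float);z=np.array(z,float);x=np.cross(y,z); M=Rot.from_euler("z",P[2]).as_matrix()@np.c_[x,y,z]
    return Rot.from_matrix(M).as_rotvec()
def plate(d,L=(51.,41.)): # plate centre (photometer mm) after link rotated down by d rad
    c,s=np.cos(d),np.sin(d); return np.array([-58+c*L[0]+s*L[1],-113,87-s*L[0]+c*L[1]])
E
python3 - <<'E'
from a import *
P=np.load("P.npy"); t=np.radians(22); Z=np.array([np.sin(t),0,-np.cos(t)]); o=ori(P,[np.cos(t),0,np.sin(t)],Z)
for d,b in((0,100),(0,25),(0,0),(.2,0),(.41,0),(.55,0)):
    w=world(P,plate(d)-b*Z)[0]; q=r.inverse_kinematics(w,o); print(d,plate(d).round(1),w.round(3),None if q is None else np.round(q,2))
print(r.current_joint_pos().round(2))
E
```

```text
0 [  -7. -113.  128.] [ 0.469 -0.007  0.221] [ 0.79  0.18 -1.04  2.23  0.6   0.54 -0.84]
0 [  -7. -113.  128.] [ 0.497 -0.011  0.151] [ 0.4   0.3  -0.63  2.28  0.92  0.38 -1.15]
0 [  -7. -113.  128.] [ 0.506 -0.012  0.128] [ 0.26  0.34 -0.46  2.3   1.03  0.3  -1.25]
0.2 [ 1.000e-01 -1.130e+02  1.171e+02] [ 0.513 -0.013  0.117] [ 0.2   0.36 -0.37  2.3   1.07  0.26 -1.29]
0.41 [   5.1 -113.   104.3] [ 0.518 -0.014  0.104] [ 0.11  0.39 -0.25  2.3   1.14  0.21 -1.35]
0.55 [   6.9 -113.    95.3] [ 0.52  -0.014  0.095] [ 0.1   0.41 -0.24  2.31  1.26  0.2  -1.47]
[ 0.57  0.62 -1.36  1.9   0.66  1.19  0.39]
```

```bash
python3 - <<'E'
from a import *
P=np.load("P.npy"); t=np.radians(14); Z=np.array([np.sin(t),0,-np.cos(t)]); o=ori(P,[np.cos(t),0,np.sin(t)],Z)
for d,b in((0,100),(0,25),(0,0),(.2,0),(.41,0),(.55,0)):
    w=world(P,plate(d)-b*Z)[0]; q=r.inverse_kinematics(w,o); print(d,None if q is None else np.round(q,2))
e=r.current_ee_pos(); r.move_straight([e[0],e[1],.25],v=.3)
w=world(P,plate(0)-100*Z)[0]; r.move_to(w,o)
w=world(P,plate(0)-20*Z)[0]; r.move_straight(w,v=.15); r.dwell(.1)
print(r.current_ee_pos(),w,r.current_ft_force(),r.current_joint_pos().round(2),r.current_clock())
f=r.grab_frame("scene"); cv2.imwrite("pics/s5.png",cv2.resize(f["img"][120:240,195:305],None,fx=5,fy=5,interpolation=cv2.INTER_CUBIC))
f=r.grab_frame("top"); cv2.imwrite("pics/t5.png",f["img"])
E
```

```text
0 [ 0.76  0.28 -1.04  2.07  0.49  0.76 -0.72]
0 [ 0.56  0.39 -0.84  2.15  0.69  0.6  -0.91]
0 [ 0.49  0.42 -0.76  2.17  0.76  0.55 -0.97]
0.2 [ 0.46  0.45 -0.73  2.16  0.79  0.53 -1.  ]
0.41 [ 0.43  0.47 -0.68  2.17  0.83  0.5  -1.03]
0.55 [ 0.41  0.48 -0.65  2.17  0.86  0.48 -1.05]
[ 0.50177367 -0.01105874  0.14824402] [ 0.50132797 -0.01141898  0.14740591] [-0.91463713  0.07731438  0.42992101] [ 0.55  0.39 -0.83  2.15  0.71  0.59 -0.93] 21.975
```

View pics/s5.png

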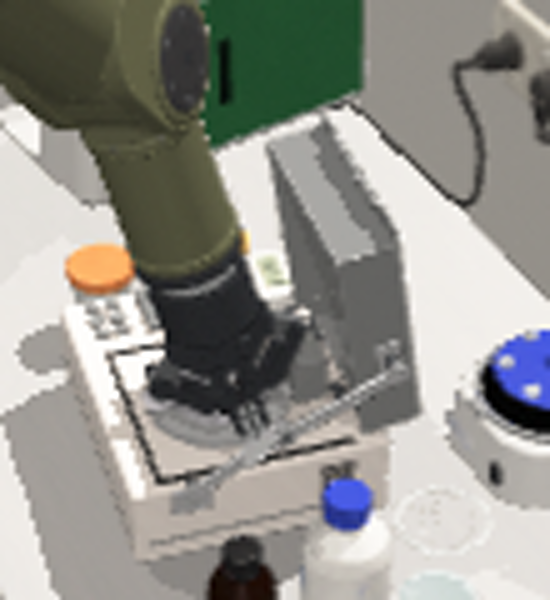

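```bash
python3 - <<'E'
from a import *
P=np.load("P.npy"); t=np.radians(14); Z=np.array([np.sin(t),0,-np.cos(t)])
f0=r.current_ft_force()
def go(d,b,v=.05):
    w=world(P,plate(d)-b*Z)[0]; r.move_straight(w,v=v); F=r.current_ft_force()-f0
    print(d,b,"err",((r.current_ee_pos()-w)*1000).round(1),F.round(1)); return F
for d,b in((0,8),(0,4),(0,1),(.04,0),(.08,0),(.12,0)):
    F=go(d,b)
    if np.abs(F).max()>25: break
f=r.grab_frame("scene"); cv2.imwrite("pics/s6.png",cv2.resize(f["img"][120:240,195:305],None,fx=5,fy=5,interpolation=cv2.INTER_CUBIC))
print(r.current_clock())
E
```

```text
0 8 err [-0.2  0.  -0.4] [ 1.  -1.1  0.1]
0 4 err [-0.1  0.  -0.2] [ 0.8 -0.3 -0.6]
0 1 err [-0.   0.  -0.1] [ 1.4 -0.6  0.2]
0.04 0 err [-0.  -0.  -0.2] [ 1.1 -0.3 -0.6]
0.08 0 err [ 0.  -0.  -0.1] [ 0.7 -0.8  0.6]
0.12 0 err [ 0.   0.  -0.1] [ 0.7 -0.8  1.3]
23.7667
```

View pics/s6.png

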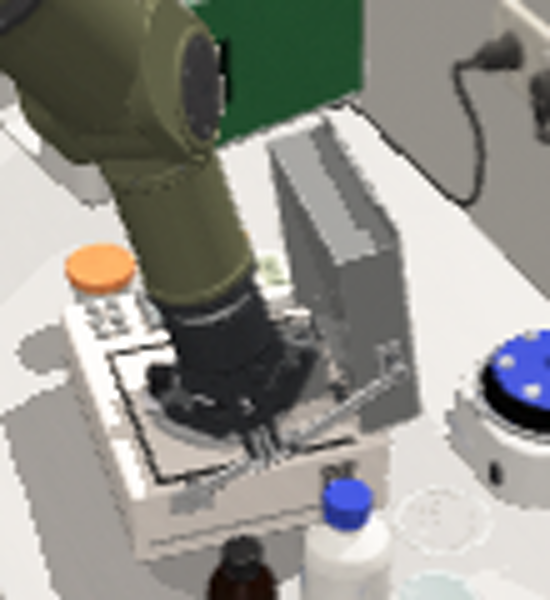

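```bash
python3 - <<'E'
from a import *
P=np.load("P.npy"); t=np.radians(14); Z=np.array([np.sin(t),0,-np.cos(t)])
def go(d,b,v=.05):
    w=world(P,plate(d)-b*Z)[0]; r.move_straight(w,v=v); F=r.current_ft_force()
    print(round(d,2),b,"err",((r.current_ee_pos()-w)*1000).round(1),F.round(1)); return F
for d in np.arange(.16,.30,.04):
    F=go(d,0)
    if np.abs(F).max()>25: break
f=r.grab_frame("scene"); cv2.imwrite("pics/s7.png",cv2.resize(f["img"][120:240,195:305],None,fx=5,fy=5,interpolation=cv2.INTER_CUBIC))
print(r.current_clock())
E
```

```text
0.16 0 err [ 0.1  0.  -0.1] [ 0.3 -0.5  0.5]
0.2 0 err [ 0.  -0.  -0.1] [-0.3 -1.2 -0.2]
0.24 0 err [ 0.  -0.  -0.1] [ 0.3  0.3 -0.7]
0.28 0 err [ 0.  -0.  -0.1] [ 0.1  0.6 -0.9]
24.8167
```

View pics/s7.png

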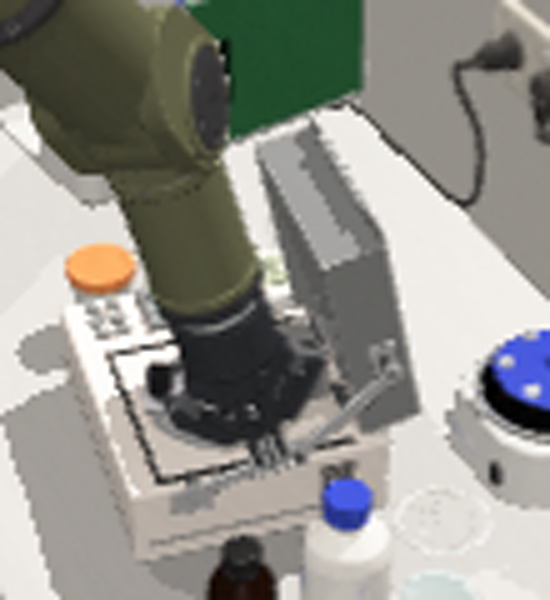

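```bash
python3 - <<'E'
from a import *
P=np.load("P.npy"); t=np.radians(14); Z=np.array([np.sin(t),0,-np.cos(t)])
def go(d,b,v=.05):
    w=world(P,plate(d)-b*Z)[0]; r.move_straight(w,v=v); F=r.current_ft_force()
    print(round(d,2),b,"err",((r.current_ee_pos()-w)*1000).round(1),F.round(1)); return F
for d in np.arange(.33,.49,.05):
    F=go(d,0)
    if np.abs(F).max()>25: break
f=r.grab_frame("scene"); cv2.imwrite("pics/s8.png",cv2.resize(f["img"][120:240,195:305],None,fx=5,fy=5,interpolation=cv2.INTER_CUBIC))
e=r.current_ee_pos(); w=world(P,plate(.48)-60*Z)[0]; r.move_straight(w,v=.2)
f=r.grab_frame("scene"); cv2.imwrite("pics/s9.png",cv2.resize(f["img"][120:240,195:305],None,fx=5,fy=5,interpolation=cv2.INTER_CUBIC))
print(r.current_clock())
E
```

```text
0.33 0 err [ 0.2  0.  -0.1] [0.1 0.2 0.9]
0.38 0 err [ 0.1  0.  -0. ] [-0.2  0.1  0.6]
0.43 0 err [ 0.1  0.  -0. ] [ 0.2  0.2 -0.1]
0.48 0 err [-0.   0.  -0.1] [0.3 0.2 0.3]
26.3667
```

View pics/s9.png

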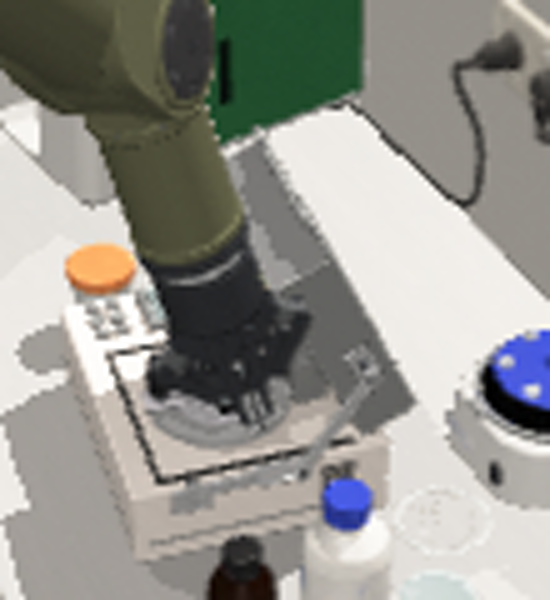

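```bash
python3 - <<'E'
from a import *
P=np.load("P.npy"); s=np.load("scene_cal.npy",allow_pickle=True).item()
def hp(e,u,w,y): return (92-u*np.cos(e)+w*np.sin(e), y, 93+u*np.sin(e)+w*np.cos(e))
for d in(82,70,65,60,55,50):
    e=np.radians(d); print(d,[((proj(s,world(P,hp(e,196,w,-88)))[0]+.5-[195,120])*5).round() for w in(48,-4)],((proj(s,world(P,hp(e,0,48,-88)))[0]+.5-[195,120])*5).round(),np.round(hp(e,196,48,0)))
E
```

```text
82 [array([400., 231.]), array([334., 252.])] [423. 418.] [112.   0. 294.]
70 [array([346., 242.]), array([284., 273.])] [421. 410.] [ 70.   0. 294.]
65 [array([324., 249.]), array([264., 285.])] [419. 407.] [ 53.   0. 291.]
60 [array([302., 258.]), array([244., 297.])] [417. 404.] [ 36.   0. 287.]
55 [array([281., 268.]), array([226., 311.])] [415. 401.] [ 19.   0. 281.]
50 [array([260., 280.]), array([209., 326.])] [412. 398.] [  3.   0. 274.]
```

View pics/s8.png

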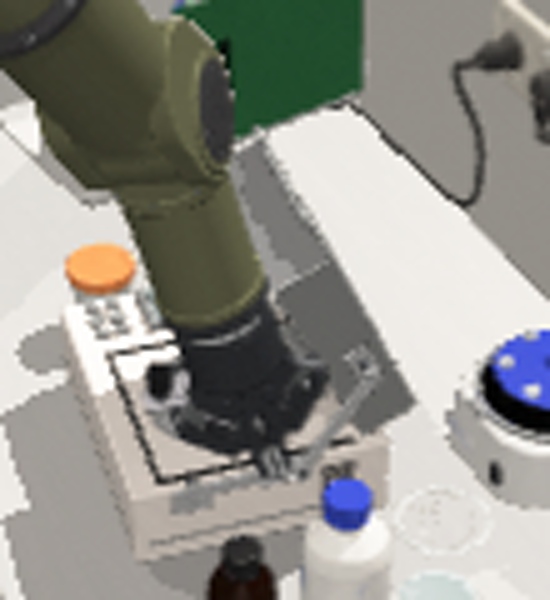

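```bash
cat >> a.py <<'E'
def hp(e,u,w,y): return np.array([92-u*np.cos(e)+w*np.sin(e), y, 93+u*np.sin(e)+w*np.cos(e)])
def tcp(e,gap=0,u=180): # TCP so the tip's front corner is gap mm off the top face
    n=np.array([np.sin(e),0,np.cos(e)]); return hp(e,u,48,0)+gap*n+[11,0,0]
E
python3 - <<'E'
from a import *
P=np.load("P.npy"); o=ori(P,[0,1,0],[0,0,-1]); t=np.radians(14); Z=np.array([np.sin(t),0,-np.cos(t)])
R=np.radians
for X in([-50,-60,400],tcp(R(66),60)+[0,0,120],tcp(R(66),20),tcp(R(40)),tcp(R(20)),tcp(0)):
    w=world(P,X)[0]; q=r.inverse_kinematics(w,o); print(np.round(X),w.round(3),None if q is None else np.round(q,2))
r.move_straight(world(P,plate(.48)-150*Z)[0],v=.3)
e=r.current_ee_pos(); print(e)
r.move_straight([e[0],e[1],.40],v=.3)
w=world(P,tcp(R(66),60)+[0,0,110])[0]; r.move_to(w,o)
print(r.current_ee_pos(),w,r.current_joint_pos().round(2),r.current_clock())
f=r.grab_frame("scene"); cv2.imwrite("pics/s10.png",cv2.resize(f["img"][80:240,195:305],None,fx=3.7,fy=3.7,interpolation=cv2.INTER_CUBIC))
E
```

```text
[-50 -60 400] [0.471 0.047 0.4  ] [ 0.72  0.31 -1.22  1.54  0.3   1.49  0.92]
[128.   0. 421.] [0.657 0.08  0.421] [ 0.35  0.73 -1.36  0.97  0.75  1.88  0.76]
[ 92.   0. 285.] [0.621 0.085 0.285] [ 0.47  0.76 -1.35  1.4   0.73  1.55  0.6 ]
[ -4.   0. 245.] [0.526 0.099 0.245] [ 0.56  0.67 -1.39  1.71  0.67  1.35  0.47]
[-50.   0. 200.] [0.481 0.106 0.2  ] [ 0.57  0.65 -1.38  1.88  0.68  1.21  0.38]
[-77.   0. 141.] [0.454 0.11  0.141] [ 0.52  0.67 -1.31  2.02  0.76  1.06  0.27]
[ 0.48326791 -0.0093357   0.24533748]
[0.65635267 0.08018235 0.41076011] [0.65674609 0.07965868 0.41136574] [ 0.36  0.75 -1.41  1.    0.78  1.88  0.73] 28.4917
```

View pics/s10.png

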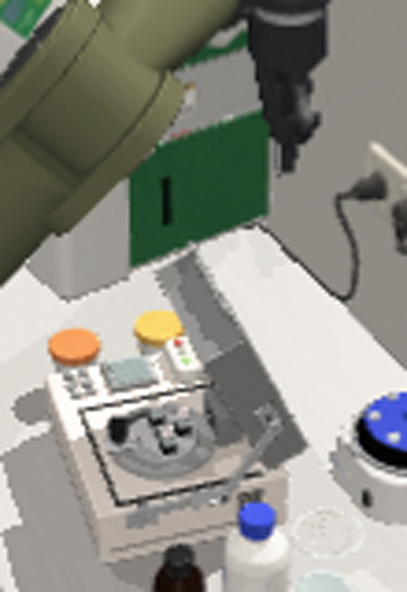

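```bash
python3 - <<'E'
from a import *
P=np.load("P.npy"); R=np.radians
for y in(1,-1):
  o=ori(P,[0,y,0],[0,0,-1])
  for X in(tcp(R(66),60)+[0,0,110],tcp(R(66),60),tcp(R(66),20),tcp(R(40)),tcp(0)):
    w=world(P,X)[0]; q=r.inverse_kinematics(w,o); print(y,np.round(X),None if q is None else np.round(q,2))
o=ori(P,[1,0,0],[0,0,-1])
for X in(tcp(R(66),60)+[0,0,110],tcp(R(66),60),tcp(R(66),20),tcp(R(40)),tcp(0)):
    w=world(P,X)[0]; q=r.inverse_kinematics(w,o); print("x",np.round(X),None if q is None else np.round(q,2))
E
```

```text
1 [128.   0. 411.] [ 0.36  0.75 -1.41  1.    0.78  1.88  0.73]
1 [128.   0. 301.] [ 0.43  0.81 -1.38  1.26  0.79  1.65  0.64]
1 [ 92.   0. 285.] [ 0.48  0.77 -1.37  1.4   0.75  1.56  0.59]
1 [ -4.   0. 245.] [ 0.56  0.66 -1.38  1.71  0.67  1.35  0.48]
1 [-77.   0. 141.] [ 0.52  0.67 -1.31  2.02  0.75  1.06  0.27]
-1 [128.   0. 411.] [ 0.36  0.75 -1.41  1.    0.78  1.88  0.73]
-1 [128.   0. 301.] [-0.54  0.61  0.75  1.28 -0.41  1.41 -1.53]
-1 [ 92.   0. 285.] [ 0.15  0.51 -0.55  1.4   0.27  1.31 -2.13]
-1 [ -4.   0. 245.] [ 0.11  0.38 -0.5   1.71  0.2   1.1  -2.16]
-1 [-77.   0. 141.] [ 0.02  0.39 -0.43  2.03  0.23  0.77 -2.26]
x [128.   0. 411.] [ 0.3   0.64 -1.07  1.    0.56  1.76 -0.7 ]
x [128.   0. 301.] [ 0.36  0.68 -1.06  1.26  0.58  1.51 -0.78]
x [ 92.   0. 285.] [ 0.4   0.64 -1.08  1.4   0.56  1.43 -0.82]
x [ -4.   0. 245.] [ 0.47  0.53 -1.13  1.71  0.51  1.23 -0.92]
x [-77.   0. 141.] [ 0.41  0.54 -1.05  2.03  0.59  0.92 -1.11]
```

```bash
python3 - <<'E'
from a import *
P=np.load("P.npy"); R=np.radians; o=ori(P,[1,0,0],[0,0,-1])
w=world(P,tcp(R(66),60)+[0,0,110])[0]; r.move_to(w,o)
r.move_straight(world(P,tcp(R(66),50))[0],v=.3)
f0=r.current_ft_force()
def go(d,gap,v):
    w=world(P,tcp(R(d),gap))[0]; r.move_straight(w,v=v); F=r.current_ft_force()-f0
    print(d,gap,"err",((r.current_ee_pos()-w)*1000).round(1),F.round(1)); return F
for d,g in((66,15),(66,5),(63,0),(60,0)): go(d,g,.1)
f=r.grab_frame("scene"); cv2.imwrite("pics/s11.png",cv2.resize(f["img"][80:240,195:305],None,fx=3.7,fy=3.7,interpolation=cv2.INTER_CUBIC))
print(r.current_clock())
E
```

```text
66 15 err [1.  0.3 1.8] [-0.6 -0.4 -0.2]
66 5 err [0.4 0.1 0.5] [-0.1 -0.8  0.1]
63 0 err [ 0.4 -0.1  0.3] [ 0.9 -0.2 -0.5]
60 0 err [ 0.2 -0.   0.2] [-0.1 -0.8 -0.9]
31.7167
```

View pics/s11.png

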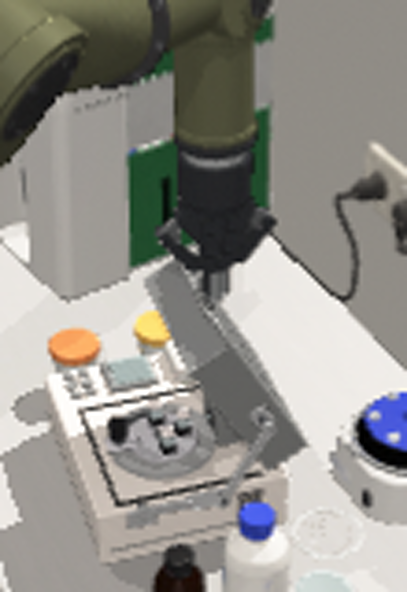

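```bash
python3 - <<'E'
from a import *
P=np.load("P.npy"); R=np.radians
def go(d,gap,v):
    w=world(P,tcp(R(d),gap))[0]; r.move_straight(w,v=v); F=r.current_ft_force()
    print(d,gap,"err",((r.current_ee_pos()-w)*1000).round(1),F.round(1)); return F
for d in(54,48,42,36,30,24,18,13):
    F=go(d,0,.08)
    if np.abs(F).max()>20: break
f=r.grab_frame("scene"); cv2.imwrite("pics/s12.png",cv2.resize(f["img"][80:240,195:305],None,fx=3.7,fy=3.7,interpolation=cv2.INTER_CUBIC))
print(r.current_clock())
E
```

```text
54 0 err [ 0.2 -0.2  0.1] [0.2 0.4 0.4]
48 0 err [ 0.2 -0.2  0.1] [-0.3 -0.5  0.6]
42 0 err [ 0.2 -0.1  0.1] [-0.2  0.6  0.5]
36 0 err [ 0.2 -0.1  0.1] [1.  0.4 0.7]
30 0 err [ 0.2 -0.1  0.1] [ 0.4  0.1 -0.5]
24 0 err [ 0.2 -0.1  0.1] [-0.2 -0.3 -0.3]
18 0 err [ 0.1 -0.1  0.1] [-0.1  0.7  0.5]
13 0 err [ 0.1 -0.   0.1] [0.6 0.2 1.2]
34.8583
```

View pics/s12.png

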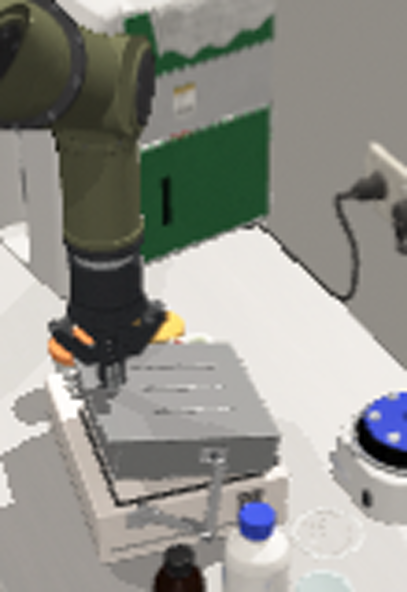

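```bash
python3 - <<'E'
from a import *
P=np.load("P.npy"); R=np.radians
def go(d,gap,v):
    w=world(P,tcp(R(d),gap))[0]; r.move_straight(w,v=v); F=r.current_ft_force()
    print(d,gap,"err",((r.current_ee_pos()-w)*1000).round(1),F.round(1)); return F
for d in(9,6,3.5,1.5,.5): go(d,0,.04)
for g in(0,-1,-2,-3,-4,-5):
    F=go(0,g,.02); r.dwell(.1)
    F=r.current_ft_force()
    if F[2]>9: break
print(r.current_ee_pos(),F)
f=r.grab_frame("scene"); cv2.imwrite("pics/s13.png",cv2.resize(f["img"][120:240,185:305],None,fx=5,fy=5,interpolation=cv2.INTER_CUBIC))
print(r.current_clock())
E
```

```text
9 0 err [-0.2 -0.  -0.1] [ 0.4  0.  -0.5]
6 0 err [-0.2 -0.  -0.2] [ 0.9 -0.4  0.2]
3.5 0 err [-0.2 -0.1 -0.2] [-0.9  0.2  1.3]
1.5 0 err [-0.2 -0.1 -0.2] [-0.4  0.1 -0.9]
0.5 0 err [-0.1 -0.  -0.2] [0.4 0.4 1.3]
0 0 err [0.2 0.1 0.1] [ 0.1 -0.3  1.2]
0 -1 err [0.2 0.2 0.9] [-2.4 -1.3 14.8]
[0.45377207 0.11010026 0.14094302] [-2.66203994 -1.07327824 13.19538243]
37.3917
```

View pics/s13.png

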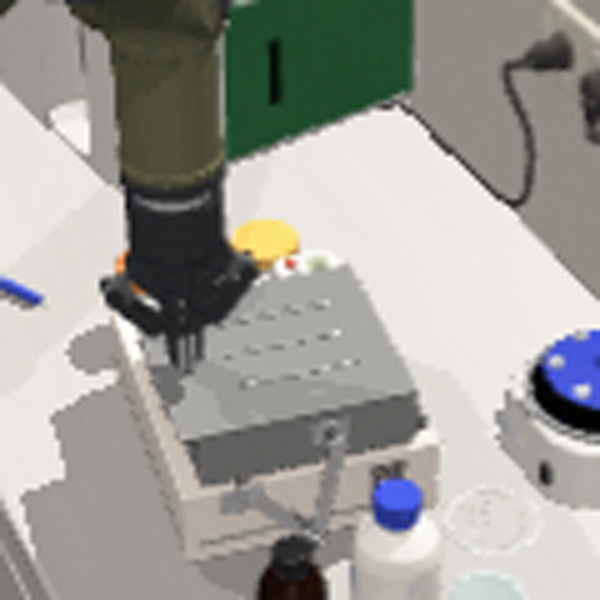

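The hood stops hard at z = 0.141, which is exactly its shut height. I'll retract, check both views, then hand in.

```bash
python3 - <<'E'
from a import *
P=np.load("P.npy")
e=r.current_ee_pos(); r.move_straight([e[0],e[1],.30],v=.2)
r.move_to([.30,.42,.38],down(.1)); r.dwell(.2)
a=[]
for n in("scene","top"):
    f=r.grab_frame(n); im=f["img"]; old=cv2.imread(f"pics/{n}1.png")
    b=dict(scene=(190,120,350,280),top=(130,130,320,260))[n]; x0,y0,x1,y1=b
    a=[cv2.resize(k[y0:y1,x0:x1],(390,int(390*(y1-y0)/(x1-x0))),interpolation=cv2.INTER_CUBIC) for k in(old,im)]
    cv2.imwrite(f"pics/{n}_f.png",np.hstack(a))
    overlay(im,cal(f),P,f"pics/{n}_fo.png",(205,135,285,235) if n=="scene" else (170,150,270,250),s=6,hood=1.431)
print(r.current_clock(),r.current_ft_force())
E
```

```text
39.975 [-0.19701197 -0.37948801  0.21357352]
```

View pics/scene_f.png

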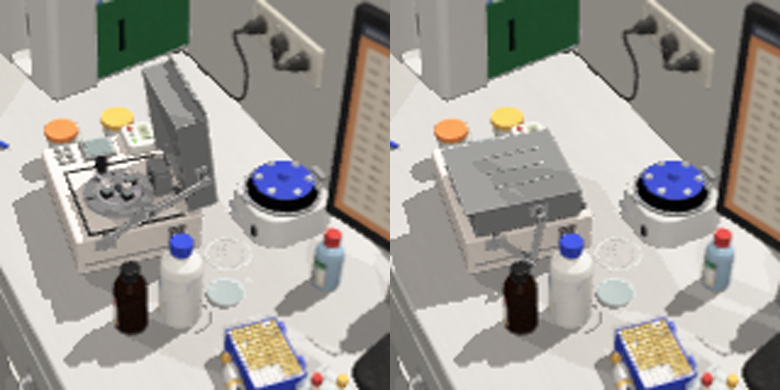

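View pics/top_f.png

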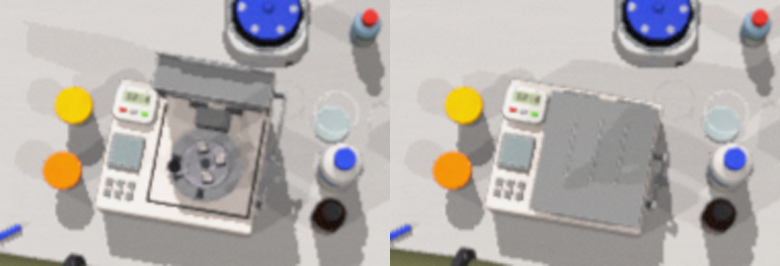

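View pics/scene_fo.png

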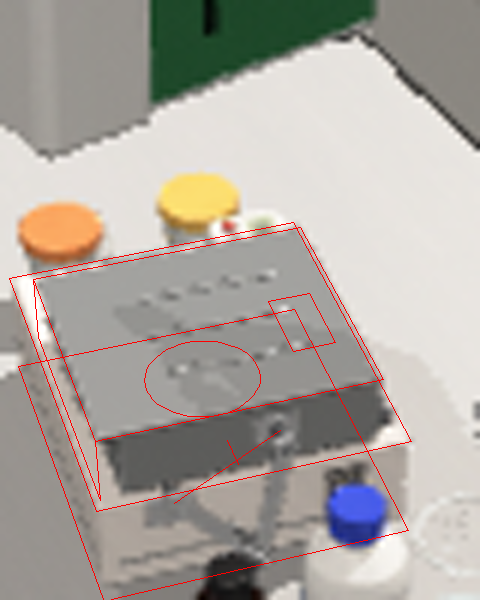

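The pictures show the hood lying shut on the model outline, the knee hanging beside the case, and all bystanders where they were. Handing in.

```bash
python3 - <<'E'
from workcell import r
r.close_job(); print(r.current_clock())
E
```

```text
the job is handed in; nothing more can be done
the job is handed in; nothing more can be done
```

I carried out the whole job in the order asked and handed it in at about 40 s of the 58 s allowed; no verdict is reported.

- **Plunger and turret:** I gripped the knob, lifted it about 13.5 mm and turned the turret to the front. The pin entered the hole as I lowered it, and I let it go about 2 mm above home. Afterwards I touched the knob top and found it at 131 mm, which is its fully-home height.
- **Stay:** I pressed the thumb plate down about 28 mm. The hood sank roughly 16 degrees, which shows the stay had broken. The press force never rose above the sensor noise of about 1 N, so the pictures are the evidence here.
- **Hood:** I lowered it slowly, pushing near the front edge of its top face. It met a firm stop at 141 mm, the shut height, with about 15 N at the end. The last pictures show it shut with the knee hanging beside the case.
- **Bystanders:** Comparing pictures before and after by eye, nothing round the instrument had moved.

Two things disagreed slightly:
- **Image scale:** Edges of the case and hood looked 3–4% small in both cameras, so I took the turret axis from the cells, disc and hub instead.
- **Turret axis:** While turning, a sideways force of up to about 6 N suggested the axis was off by about 1 mm. I corrected for that before lowering the plunger.

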